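Load the spindle of the soil-press stand, wide ring first

TASK

Load the small press stand: thread the wide steel ring over the upright spindle, flat down on its seat, and then thread the narrow steel ring on top of it, so that both lie flat and stacked. Leave the solid steel disc, the one without a hole, where it lies.

Things in the scene. Friction and masses are not known exactly. Their poses are not given: they have to be found in the camera images.
- stand_seat (a point): The stand, fixed to the worktop: a grey round foot 96 mm across (8 mm thick at its edge, rising to 16 mm in the middle), on it a round steel seat 60 mm across whose flat top lies 24 mm above the worktop, and from the middle of the seat an upright steel spindle 12 mm thick with a pointed end, reaching 52 mm above the seat. This point is the centre of the seat's top face, on the spindle's axis; z points up.
- wide_ring: Loose plain steel ring, the wide one: 60 mm outside diameter, through hole 28 mm, 22 mm high, 0.2 to 0.4 kg. Lies flat on the worktop. Origin at the centre of its underside, z up along the hole.
- narrow_ring: Loose plain steel ring, the narrow one: 42 mm outside diameter, through hole 28 mm, 22 mm high, 0.1 to 0.2 kg. Lies flat on the worktop. Origin at the centre of its underside, z up along the hole.
- solid_disc: Loose solid steel disc without a hole: 52 mm diameter, 22 mm high. Lies flat on the worktop and must stay there. Origin at the centre of its underside, z up. The three steel pieces change places from run to run, in three spots left of, right of and beyond the stand.
Not all that is in view belongs to the job. Leave any pink look-alike of the wide_ring alone.

How it is judged (in metres and radians):
On the way, in this order (a step that is already met when the one before it is completed fails the run):
1. the wide ring lies flat on the seat, round the spindle, while the narrow ring is not yet on the stand (z of wide_ring in the frame of stand_seat between -0.006 and 0.006 m and horizontal distance between wide_ring and stand_seat below 0.012 m and angle between the z axis of wide_ring and the z axis of stand_seat, either way round below 0.175 rad and horizontal distance between narrow_ring and stand_seat above 0.05 m), for 0.2 s.
2. the narrow ring lies flat on the wide ring, round the spindle (z of wide_ring in the frame of stand_seat between -0.006 and 0.006 m and horizontal distance between each of wide_ring, narrow_ring and stand_seat below 0.012 m and angle between the z axis of each of wide_ring, narrow_ring and the z axis of stand_seat, either way round below 0.175 rad and z of narrow_ring in the frame of stand_seat between 0.016 and 0.028 m), for 0.2 s.
At the end, for the whole second after the job is handed in: The wide ring lies on the seat round the spindle and the narrow ring on top of it (each within 6 mm in height, 12 mm of the axis, 10 degrees of level), both at rest; the solid disc is within 30 mm of where it lay (all of step 2 and linear speed of each of wide_ring, narrow_ring below 0.02 m/s and angular speed of each of wide_ring, narrow_ring below 0.2 rad/s and distance of solid_disc from where it was at the start of the episode below 0.03 m); the robot touches nothing.
It fails at once if the solid disc is moved by more than 30 mm (distance of solid_disc from where it was at the start of the episode above 0.03 m).
It also fails if it takes over 53 s, if anything falls off the work surface, if the arm or the gripper's body presses on something with over 40 N, if the wrist force passes 120 N, or if a joint passes its speed limit or range.

ROBOT

A 6-joint arm with a two-finger parallel gripper is mounted at the origin on a cart in front of the work surface, level with it; the furniture and walls round the work are solid. World frame = base frame: x ahead of the robot, y to its left, z up, the work surface at z = 0. Lengths are in m, angles in degrees, forces in N, time in s.
With the tool pointing down it reaches from about 0.275 to 0.85 m from the base axis. Payload 5.2 kg.
Tool frame: the origin (TCP) lies midway between the tips of the shut fingers; the grasp point (between the pads) lies behind it (env.hold_point_z is the x of the grasp point in the tool frame, in m); x points along the fingers, y is the direction in which the jaws open and shut, and the axes are right-handed (so a half turn about x gives the same grasp; the last joint's range is limited). The gripper opens to 85 mm and grips with 20 to 120 N. Pads are 22 mm wide; open, the fingers measure 114 mm over their backs; the gripper's body (76 mm by 85 mm) begins 54 mm behind the grasp point. The pads swing forward as they close: fully open they stand 13 mm farther back than shut.
Start: joints at [-79.114, 14.817, 87.949, -0, 77.235, -11.62], TCP at [0.211, -0.508, 0.231] pointing down, gripper open.
Joint ranges: [-179.93, 179.93], [-52.35, 119.4], [10.71, 147.94], [-69.91, 249.91], [12.55, 155.21], [-178.61, 178.61]. Speed limits (degrees/s): [147.25, 147.25, 180, 180, 180, 180].

INTERFACE

Orientations are given as [roll, pitch, yaw] about the fixed x, y, z axes, in that order (R = Rz(yaw) Ry(pitch) Rx(roll)).
In Python, from bench import sensors, cams, job, env gives the robot as it stands.
- The arm moves only by the tool arm_command, never from a script. Its argument "moves" is a list of rows, each a list of 2 entries, a list of its own where there are three numbers: the shift along the tool's x, y, z normalised to -1 to 1, where 1 is 1 m, then the turn, a rotation vector about the tool's x, y, z normalised to -1 to 1, where 1 is pi rad. In form: [[[tx, ty, tz], [ax, ay, az]], ...]. A call has 1 to 20 rows; each row shifts and turns the commanded pose from where the row before left it, along the tool's axes as they then stand; what a row does not reach is not made up. A row lasts 1/10 s, in which the tool goes at most 50 mm and 8.59 degrees, less where a joint would pass 70% of its speed; a pose out of reach is approached as far as the arm can. A call with a number of a shift or a turn outside -1 to 1 is refused whole. A call with a gripper value outside its range is refused whole. "fingers" is the closure, from -1 (fully open) to 1 (shut), so that 0 is half open, set as the call begins (left out, the last holds). The fingers move at their own pace and stop on an object; "grip_force" is the grip in N (left out, the last holds). Time passes only in rows, so rows that do not move let the fingers close. It gives the time, the measured TCP pose, the force and the opening at its end, in the units of the state.
- sensors.get_obs(): the state, without advancing time (a new reading comes with each control period).
- cams.capture(name): name is "side" or "top" or "wrist"; returns a dict with "frame" (420x560x3 uint8, red, green, blue), "intrinsics" (3x3 intrinsics, pixels), "k1" (the pictures are not rectified: a ray, as slopes to the right and down, at radius r is drawn at 1 + k1 r^2 times it, then the intrinsics apply), "cam_to_world" (4x4, takes a point from camera to world coordinates). Camera axes: x right, y up, looking along -z (the intrinsics and any distortion apply to the point x, -y, -z); pixel columns grow to the right and rows downward; lengths in m; the calibration is good to about 2 mm. A picture is of the moment at which its call begins. There is no depth.
- job.sign_off(): hands the job in, once; it reports no verdict.
The state is a dict: "time": time; "q": joint angles; "qvel": joint speeds; "joint_torque": joint torques, N m; "tool_pos": TCP position; "ee_rot": TCP orientation; "contact_force": force on the tool from outside, world axes, zero at the start; "moment": the same for the moment, N m; "grip_width": opening from 0.0 (shut) to 1.0 (fully open).
Only numpy, scipy, OpenCV 4.12 (cv2) and the standard library are available. Lean on these libraries where they do the work, as an engineer would, in place of code of your own. Each camera call takes 0.05 s, during which the arm holds its last target. There are 200 camera calls.

## Working session

There is one attempt and no reset: what is moved stays moved. The work goes in short steps, Python scripts to look and compute and a tool call to move; the robot and the scene stay as the last step left them, time stands still between calls to the robot, and variables do not carry over. Pictures are saved under pics/ and viewed, on a budget of 10 in all, crops included, one or two more only if the job needs it, and the job is handed in when it is done.

Besides the shell and the picture viewer there is one more tool, called as name([rows], argument=value, ...), one row to a line, values as JSON. arm_command: Moves the arm, as the interface text tells. Its arguments: {"type":"object","properties":{"moves":{"type":"array"},"fingers":{"type":"number"},"grip_force":{"type":"number"}},"required":["moves"]}

```bash
mkdir -p pics
cat > h.py <<'E'
import numpy as np, cv2
from bench import sensors, cams, job, env
def snap(n,f):
    c=cams.capture(n); cv2.imwrite('pics/'+f,c['frame'][:,:,::-1]); return c
def ray(c,u,v):
    K=np.array(c['intrinsics']); d=np.array([(u-K[0,2])/K[0,0],(v-K[1,2])/K[1,1]]); s=d.copy()
    for _ in range(30): s=d/(1+c['k1']*(s@s))
    T=np.array(c['cam_to_world']); return T[:3,3],T[:3,:3]@np.array([s[0],-s[1],-1])
def at(c,u,v,z):
    o,d=ray(c,u,v); return o+d*(z-o[2])/d[2]
def proj(c,p):
    T=np.array(c['cam_to_world']); q=T[:3,:3].T@(np.array(p)-T[:3,3]); s=np.array([q[0],-q[1]])/-q[2]
    s=s*(1+c['k1']*(s@s)); K=np.array(c['intrinsics']); return K[0,0]*s[0]+K[0,2],K[1,1]*s[1]+K[1,2]
E
python3 - <<'E'
from h import *
import pickle
a=snap('top','top0.png'); b=snap('side','side0.png')
pickle.dump((a,b),open('c0.pkl','wb'))
for c in(a,b): print(np.round(c['cam_to_world'],3),c['k1'],c['intrinsics'])
print(sensors.get_obs(),env.hold_point_z)
E
```

```text
[[-0.002  0.998 -0.058  0.523]
 [-1.    -0.001  0.006  0.067]
 [ 0.006  0.058  0.998  0.947]
 [ 0.     0.     0.     1.   ]] -0.024174192215439406 [[402.76212242   0.         278.56709215]
 [  0.         402.76212242 208.13943769]
 [  0.           0.           1.        ]]
[[ 0.999 -0.003  0.041  0.603]
 [ 0.038  0.435 -0.9   -0.725]
 [-0.016  0.9    0.435  0.448]
 [ 0.     0.     0.     1.   ]] -0.024270759572594752 [[408.59722596   0.         280.14796846]
 [  0.         408.59722596 207.23844176]
 [  0.           0.           1.        ]]
{'time': 0.1, 'q': array([-7.91149090e+01,  1.48545661e+01,  8.80050232e+01,  1.50899492e-03,
        7.72325954e+01, -1.16205297e+01]), 'qvel': array([ 0.03422466, -0.09523456, -0.02946945,  0.06263837, -0.05122733,
        0.09059398]), 'joint_torque': array([ 2.05642114e-03, -4.46966386e+01, -2.91247433e+01, -2.97619281e-04,
        6.19238766e-03,  3.94113670e-05]), 'tool_pos': array([ 0.21045884, -0.50764234,  0.23056115]), 'ee_rot': array([-102.53481852,   89.90780362,   99.97046752]), 'contact_force': array([-0.3358694 ,  0.82314176, -0.41357874]), 'moment': array([0.00377323, 0.00764035, 0.03585202]), 'grip_width': 0.9999208001970507} -0.0187
```

View pics/top0.png

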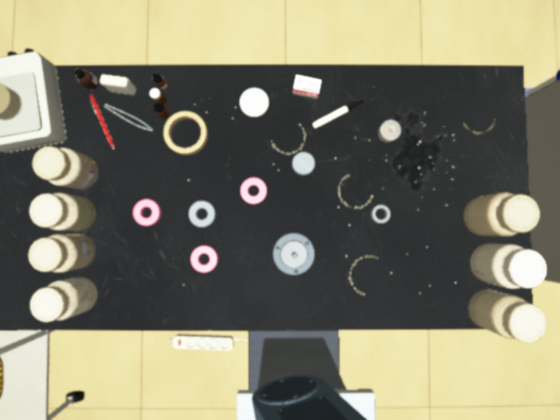

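View pics/side0.png

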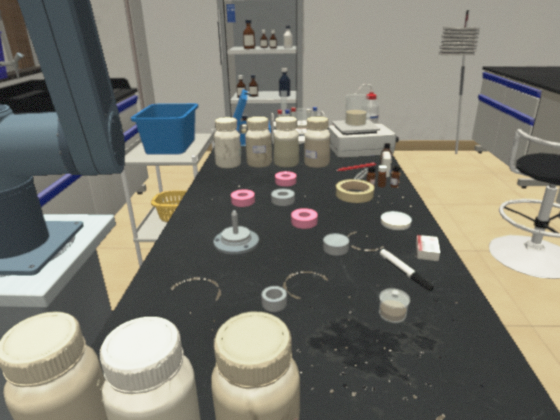

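Top view: the wide ring is at (202,214), the narrow ring at (381,214), the solid disc at (304,163) and the stand at (293,254). The pink look-alikes are at (254,190), (204,259) and (147,212). In the side view the wide ring is at (283,197), the narrow at (274,298), the disc at (336,244) and the stand at (236,238). Next I'll fit the silhouettes.

```bash
cat >> h.py <<'E'
def hull(c,x,y,parts):
    t=np.linspace(0,2*np.pi,60)
    P=[proj(c,(x+r*np.cos(a),y+r*np.sin(a),z)) for r,z in parts for a in t]
    m=np.zeros((1680,2240),np.uint8); cv2.fillConvexPoly(m,cv2.convexHull((np.array(P)*4+1.5).astype(np.float32)).astype(np.int32),1)
    return m
def fit(c,uv,parts,win=30):
    u,v=uv; g=cv2.cvtColor(c['frame'],cv2.COLOR_RGB2GRAY); u0,v0=u-win,v-win
    t,b=cv2.threshold(np.ascontiguousarray(g[v0:v+win,u0:u+win]),0,255,cv2.THRESH_OTSU)
    t=min(t,90) if False else t
    n,l,s,ce=cv2.connectedComponentsWithStats(b)
    k=min(range(1,n),key=lambda i:np.hypot(*(ce[i]-win))-s[i,4]*.05)
    pts=np.argwhere(l==k)[:,::-1].astype(np.int32); h=cv2.convexHull(pts)
    m=np.zeros(b.shape,np.uint8); cv2.fillConvexPoly(m,h,1); M=cv2.moments(m,True)
    tgt=np.array([M['m10']/M['m00']+u0,M['m01']/M['m00']+v0])
    p=at(c,*tgt,.011)[:2]
    for _ in range(5):
        H=cv2.moments(hull(c,*p,parts),True); q=np.array([H['m10'],H['m01']])/H['m00']/4-.375
        p=p+(at(c,*tgt,.011)-at(c,*q,.011))[:2]
    return p,M['m00'],H['m00']/16,t
def cyl(d,h=.022): return [(d/2,0),(d/2,h)]
E
python3 - <<'E'
from h import *
import pickle
a,b=pickle.load(open('c0.pkl','rb'))
for n,u,v,p in [('wide',(202,214),(283,197),cyl(.06)),('narrow',(381,214),(274,298),cyl(.042)),('disc',(304,163),(336,244),cyl(.052))]:
    for c,w in((a,u),(b,v)): print(n,fit(c,w,p,20))
print('stand',fit(a,(293,254),[(.048,0),(.048,.008)],30)); 
print('tip side',at(b,235,211,.076), at(a,294,254,.076), 'seat',at(a,293,254,.024))
E
```

```text
wide (array([0.56489908, 0.24026283]), 562.0, 577.625, 129.0)
wide (array([0.5650146 , 0.26148076]), 214.0, 344.0625, 124.0)
narrow (array([ 0.56430238, -0.17643704]), 303.0, 304.5625, 110.0)
narrow (array([ 0.5639951 , -0.16094468]), 342.0, 558.625, 130.0)
disc (array([0.68337135, 0.0036485 ]), 424.0, 429.375, 132.0)
disc (array([0.68487016, 0.02284981]), 289.0, 478.1875, 130.0)
stand (array([0.47203821, 0.02732731]), 1374.0, 1363.875, 124.0)
tip side [0.47521018 0.02651487 0.076     ] [0.47494025 0.02884366 0.076     ] seat [0.47208287 0.02885466 0.024     ]
```

```bash
cat >> h.py <<'E'
from scipy.spatial.transform import Rotation as Ro
def plan(x,y,z,ydir=None):
    o=sensors.get_obs(); R=Ro.from_euler('xyz',o['ee_rot'],degrees=True).as_matrix()
    p=o['tool_pos']; print('t',o['time'],'pos',np.round(p,4),'w',o['grip_width'],'F',np.round(o['contact_force'],1),'q6',round(o['q'][5],1))
    print('R',np.round(R,3).tolist())
    G=R
    if ydir is not None:
        X=np.array([0,0,-1.]);Y=np.array([*ydir,0.]);Y/=np.linalg.norm(Y)
        if Y@R[:,1]<0: Y=-Y
        G=np.stack([X,Y,np.cross(X,Y)],1); rv=Ro.from_matrix(R.T@G).as_rotvec(); print('turn deg',np.degrees(rv),'norm',rv/np.pi)
    d=np.array([x,y,z])-p; print('shift after turn',np.round(G.T@d,4))
E
python3 -c "
from h import *
plan(.565,.24,.1,(0,1))"
```

```text
t 0.1 pos [ 0.2105 -0.5076  0.2306] w 0.9999208001970507 F [-0.3  0.8 -0.4] q6 -11.6
R [[-0.0, 0.383, -0.924], [0.002, -0.924, -0.383], [-1.0, -0.002, -0.0]]
turn deg [ 2.25052812e+01 -2.07633749e-03  9.27685141e-02] norm [ 1.25029340e-01 -1.15352083e-05  5.15380634e-04]
shift after turn [ 0.1306 -0.7476 -0.3545]
```

arm_command([
  [[0,0,0],[0.03125,0,0]],
  [[0,0,0],[0.03125,0,0]],
  [[0,0,0],[0.03125,0,0]],
  [[0,0,0],[0.03125,0,0]],
  [[0,-0.04,-0.019],[0,0,0]],
  [[0,-0.04,-0.019],[0,0,0]],
  [[0,-0.04,-0.019],[0,0,0]],
  [[0,-0.04,-0.019],[0,0,0]],
  [[0,-0.04,-0.019],[0,0,0]],
  [[0,-0.04,-0.019],[0,0,0]],
  [[0,-0.04,-0.019],[0,0,0]],
  [[0,-0.04,-0.019],[0,0,0]],
  [[0,-0.04,-0.019],[0,0,0]],
  [[0,-0.04,-0.019],[0,0,0]],
  [[0,-0.04,-0.019],[0,0,0]],
  [[0,-0.04,-0.019],[0,0,0]],
  [[0,-0.04,-0.019],[0,0,0]],
  [[0,-0.04,-0.019],[0,0,0]],
  [[0,-0.04,-0.019],[0,0,0]],
  [[0,-0.04,-0.019],[0,0,0]],
], fingers=-1)

```text
time: 2.1
tool_pos: [0.5147, 0.1338, 0.2309]
ee_rot: [17.8, 90.0, -162.2]
contact_force: [1.1, -1.7, 0.1]
grip_width: 1.004
```

```bash
python3 -c "
from h import *
plan(.565,.24,.1,(0,1))"
```

```text
t 2.1 pos [0.5147 0.1338 0.2309] w 1.0039647777230922 F [ 1.1 -1.7  0.1] q6 92.5
R [[-0.001, 0.0, -1.0], [-0.0, -1.0, -0.0], [-1.0, 0.0, 0.001]]
turn deg [ 0.0262968   0.03554933 -0.01141667] norm [ 1.46093334e-04  1.97496300e-04 -6.34259418e-05]
shift after turn [ 0.1309 -0.1062 -0.0503]
```

arm_command([
  [[0,-0.036,-0.017],[0,0,0]],
  [[0,-0.036,-0.017],[0,0,0]],
  [[0,-0.034,-0.0163],[0,0,0]],
  [[0.04,0,0],[0,0,0]],
  [[0.04,0,0],[0,0,0]],
  [[0.03,0,0],[0,0,0]],
  [[0,0,0],[0,0,0]],
  [[0,0,0],[0,0,0]],
])

```text
time: 2.9
tool_pos: [0.5646, 0.2379, 0.1213]
ee_rot: [13.4, 89.9, -166.6]
contact_force: [0.2, 0.2, 1.3]
grip_width: 0.994
```

Run:
```python
from h import *
plan(.565,.24,.002,(0,1))
c=snap('wrist','w1.png')
for z in(.0,.022): print(z,np.round(proj(c,(.565,.24,z)),1))
f=c['frame'].copy()
for r,z,col in((.03,.022,(0,255,0)),(.014,.022,(255,0,0))):
    pts=[proj(c,(.565+r*np.cos(t),.24+r*np.sin(t),z)) for t in np.linspace(0,6.3,80)]
    cv2.polylines(f,[np.array(pts).round().astype(np.int32)],True,col,1)
cv2.imwrite('pics/w1o.png',f[:,:,::-1])
```

```text
t 2.9 pos [0.5646 0.2379 0.1213] w 0.9938558022025556 F [0.2 0.2 1.3] q6 102.4
R [[-0.001, 0.0, -1.0], [-0.0, -1.0, -0.0], [-1.0, 0.0, 0.001]]
turn deg [ 0.00411122  0.07162105 -0.01703688] norm [ 2.28401074e-05  3.97894732e-04 -9.46493593e-05]
shift after turn [ 0.1193 -0.0021 -0.0004]
0.0 [276.8 205.6]
0.022 [276.7 213.3]
```

View pics/w1o.png

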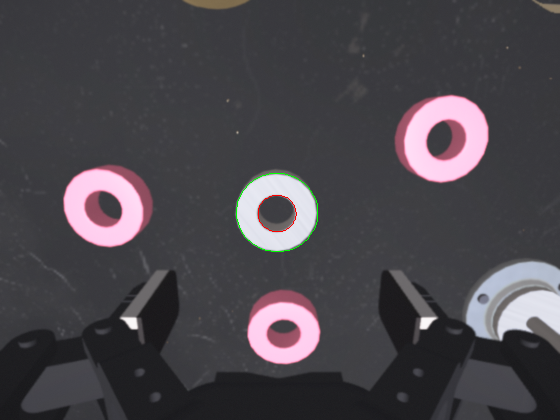

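The wrist view, with the fitted ring drawn over it, matches the wide ring at (277,213) to within about 1 px. I'll go down and grasp it.

arm_command([
  [[0.03,-0.002,0],[0,0,0]],
  [[0.03,0,0],[0,0,0]],
  [[0.03,0,0],[0,0,0]],
  [[0.015,0,0],[0,0,0]],
  [[0.0095,0,0],[0,0,0]],
  [[0.0045,0,0],[0,0,0]],
  [[0,0,0],[0,0,0]],
  [[0,0,0],[0,0,0]],
])

```text
time: 3.75
tool_pos: [0.5658, 0.2402, 0.0036]
ee_rot: [-167.5, 89.9, 12.5]
contact_force: [0.9, 0.1, 0.4]
grip_width: 1.0
```

arm_command([
  [[0,0,0],[0,0,0]],
  [[0,0,0],[0,0,0]],
  [[0,0,0],[0,0,0]],
  [[0,0,0],[0,0,0]],
  [[0,0,0],[0,0,0]],
  [[0,0,0],[0,0,0]],
  [[0,0,0],[0,0,0]],
  [[0,0,0],[0,0,0]],
  [[0,0,0],[0,0,0]],
  [[0,0,0],[0,0,0]],
], fingers=1, grip_force=60)

```text
time: 4.75
tool_pos: [0.5655, 0.24, 0.0036]
ee_rot: [-172.6, 89.9, 7.4]
contact_force: [-1.0, -0.3, 5.4]
grip_width: 0.664
```

arm_command([
  [[-0.01,0,0],[0,0,0]],
  [[-0.02,0,0],[0,0,0]],
  [[-0.03,0,0],[0,0,0]],
  [[-0.03,0,0],[0,0,0]],
  [[-0.03,0,0],[0,0,0]],
  [[-0.02,0,0],[0,0,0]],
  [[0,0,0],[0,0,0]],
  [[0,0,0],[0,0,0]],
])

```text
time: 5.55
tool_pos: [0.5644, 0.2399, 0.142]
ee_rot: [11.0, 90.0, -169.0]
contact_force: [-0.4, -0.3, -3.6]
grip_width: 0.665
```

Run:
```python
from h import *
plan(.472,.0275,.142,(0,1))
c=snap('wrist','w2.png')
```

```text
t 5.55 pos [0.5644 0.2399 0.142 ] w 0.6649738779789562 F [-0.4 -0.3 -3.6] q6 102.6
R [[-0.0, 0.0, -1.0], [-0.0, -1.0, -0.0], [-1.0, 0.0, 0.0]]
turn deg [ 0.0075236   0.015603   -0.00302417] norm [ 4.17977857e-05  8.66833198e-05 -1.68009247e-05]
shift after turn [0.     0.2124 0.0924]
```

View pics/w2.png

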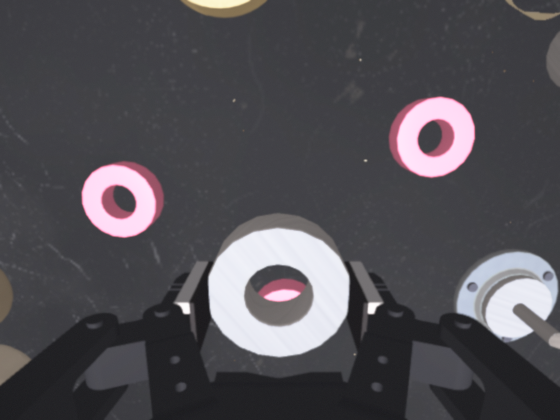

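The wrist view shows the wide ring held level, with its top face centred at about (279,291). The seat is at about (516,309). Now to check the ring's offset from the tool.

Run:
```python
from h import *
c=cams.capture('wrist')
print('ring in hand',at(c,279,291,.1604),'hole', at(c,279,294,.1604)); print('seat',at(c,516,308,.024),'pred',proj(c,(.472,.0275,.024)))
```

```text
ring in hand [0.56623192 0.24038472 0.1604    ] hole [0.5648714 0.2403834 0.1604   ]
seat [0.47183894 0.03114215 0.024     ] pred (np.float64(520.0171130765357), np.float64(307.77982495307947))
```

arm_command([
  [[0,0.035,0.0153],[0,0,0]],
  [[0,0.035,0.0153],[0,0,0]],
  [[0,0.035,0.0153],[0,0,0]],
  [[0,0.035,0.0153],[0,0,0]],
  [[0,0.035,0.0153],[0,0,0]],
  [[0,0.0374,0.0159],[0,0,0]],
  [[0,0,0],[0,0,0]],
  [[0,0,0],[0,0,0]],
  [[0,0,0],[0,0,0]],
])

```text
time: 6.55
tool_pos: [0.4723, 0.0281, 0.1417]
ee_rot: [-33.2, 89.9, 146.8]
contact_force: [0.6, 0.0, -2.0]
grip_width: 0.672
```

Run:
```python
from h import *
plan(.472,.0275,.0276,(0,1))
c=snap('wrist','w3.png');s=snap('side','s3.png');t=snap('top','t3.png')
f=np.hstack([c['frame'][180:400,100:500],cv2.resize(s['frame'][150:260,150:350],(400,220))])
cv2.imwrite('pics/m3.png',f[:,:,::-1])
```

```text
t 6.55 pos [0.4723 0.0281 0.1417] w 0.6720899456754111 F [ 0.6  0.  -2. ] q6 79.8
R [[-0.001, 0.0, -1.0], [0.001, -1.0, -0.0], [-1.0, -0.001, 0.001]]
turn deg [0.00516502 0.05795449 0.03797782] norm [2.86945463e-05 3.21969381e-04 2.10987899e-04]
shift after turn [0.1141 0.0006 0.0003]
```

View pics/m3.png

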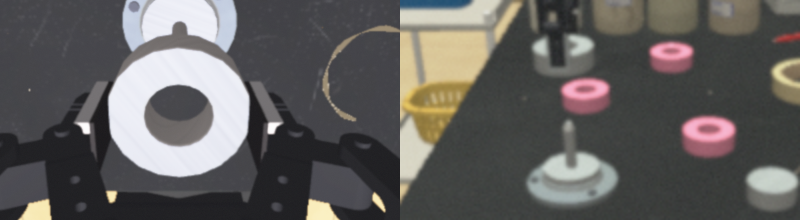

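The wrist crop shows the ring centred over the spindle's column, with the spindle tip at about (279,205) in the full image. The side crop shows the ring hanging above the stand. I'll check this numerically.

Run:
```python
from h import *
c=cams.capture('wrist'); s=cams.capture('side')
print('tip seen',at(c,279,203,.076),'pred',proj(c,(.472,.0275,.076)))
print('ring top hole', at(c,279,294,.1599),at(c,278.5,287,.1599))
print('side pred ring top',proj(s,(.4723,.0281,.16)),'tip',proj(s,(.472,.0275,.076)),'seen tip',(150+169/2,150+61))
```

```text
tip seen [0.48948961 0.0290805  0.076     ] pred (np.float64(281.38257453571674), np.float64(229.28621225326498))
ring top hole [0.4728312  0.02917911 0.1599    ] [0.47602778 0.02939073 0.1599    ]
side pred ring top (np.float64(230.9585347158706), np.float64(172.58195350800025)) tip (np.float64(233.52141999478476), np.float64(210.7838447731924)) seen tip (234.5, 211)
```

arm_command([
  [[0.02,0,-0.001],[0,0,0]],
  [[0.02,0,0],[0,0,0]],
  [[0.015,0,0],[0,0,0]],
  [[0.015,0,0],[0,0,0]],
  [[0.01,0,0],[0,0,0]],
  [[0.01,0,0],[0,0,0]],
  [[0.01,0,0],[0,0,0]],
  [[0.006,0,0],[0,0,0]],
  [[0.003,0,0],[0,0,0]],
  [[0.002,0,0],[0,0,0]],
  [[0,0,0],[0,0,0]],
  [[0,0,0],[0,0,0]],
])

```text
time: 8.0
tool_pos: [0.4737, 0.0274, 0.0316]
ee_rot: [171.6, 90.0, -8.4]
contact_force: [0.0, 0.8, -3.2]
grip_width: 0.665
```

arm_command([
  [[0.0015,0,0],[0,0,0]],
  [[0.001,0,0],[0,0,0]],
  [[0,0,0],[0,0,0]],
  [[0,0,0],[0,0,0]],
])

```text
time: 8.4
tool_pos: [0.4734, 0.0275, 0.0288]
ee_rot: [-119.0, 90.0, 61.0]
contact_force: [0.2, 0.1, -2.5]
grip_width: 0.666
```

arm_command([
  [[0.001,0,0],[0,0,0]],
  [[0.0005,0,0],[0,0,0]],
  [[0,0,0],[0,0,0]],
  [[0,0,0],[0,0,0]],
])

```text
time: 8.8
tool_pos: [0.4735, 0.0275, 0.0275]
ee_rot: [170.1, 90.0, -9.9]
contact_force: [-1.1, -0.3, 2.7]
grip_width: 0.664
```

arm_command([
  [[0,0,0],[0,0,0]],
  [[0,0,0],[0,0,0]],
  [[0,0,0],[0,0,0]],
  [[0,0,0],[0,0,0]],
  [[0,0,0],[0,0,0]],
  [[0,0,0],[0,0,0]],
], fingers=-1)

```text
time: 9.4
tool_pos: [0.4734, 0.0275, 0.0273]
ee_rot: [-118.2, 90.0, 61.8]
contact_force: [-0.6, -0.2, -0.2]
grip_width: 0.996
```

arm_command([
  [[-0.01,0,0],[0,0,0]],
  [[-0.02,0,0],[0,0,0]],
  [[-0.03,0,0],[0,0,0]],
  [[-0.03,0,0],[0,0,0]],
  [[-0.03,0,0],[0,0,0]],
  [[-0.03,0,0],[0,0,0]],
  [[0,0.03,-0.014],[0,0,0]],
  [[0,0.034,-0.016],[0,0,0]],
  [[0,0.034,-0.016],[0,0,0]],
  [[0,0.034,-0.016],[0,0,0]],
  [[0,0.034,-0.016],[0,0,0]],
  [[0,0.034,-0.0135],[0,0,0]],
  [[0,0,0],[0,0,0]],
  [[0,0,0],[0,0,0]],
])

```text
time: 10.8
tool_pos: [0.5647, -0.1731, 0.1775]
ee_rot: [-50.0, 90.0, 129.9]
contact_force: [0.1, 0.9, -0.5]
grip_width: 1.002
```

Run:
```python
from h import *
plan(.564,-.1765,.0035,(0,1))
c=snap('wrist','w4.png');s=snap('side','s4.png');t=snap('top','t4.png')
f=c['frame'].copy()
for r in(.021,.014):
    cv2.polylines(f,[np.array([proj(c,(.564+r*np.cos(a),-.1765+r*np.sin(a),.022)) for a in np.linspace(0,6.3,80)]).round().astype(np.int32)],True,(0,255,0),1)
t1=t['frame'].copy()
k=np.hstack([cv2.resize(f,(400,300)),cv2.resize(s['frame'][180:260,180:280],(375,300))])
cv2.imwrite('pics/m4.png',k[:,:,::-1])
```

```text
t 10.8 pos [ 0.5647 -0.1731  0.1775] w 1.002083408728476 F [ 0.1  0.9 -0.5] q6 62.2
R [[-0.0, -0.002, -1.0], [0.0, -1.0, 0.002], [-1.0, -0.0, 0.0]]
turn deg [-0.09101444  0.02367544  0.02828851] norm [-0.00050564  0.00013153  0.00015716]
shift after turn [0.174  0.0034 0.0007]
```

View pics/m4.png

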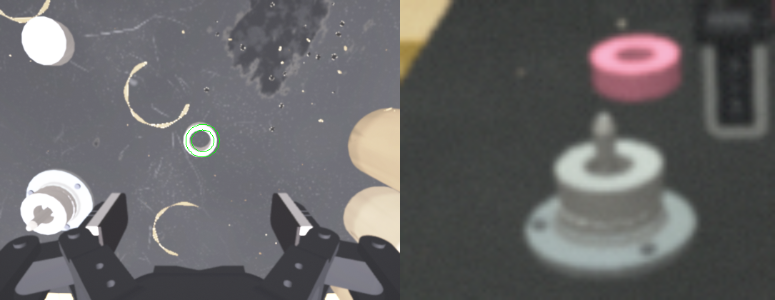

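The side crop shows the wide ring flat on the seat, around the spindle. In the wrist view the narrow ring at (201,140) in the half-size picture matches the overlay.

arm_command([
  [[0.04,0.0034,0],[0,0,0]],
  [[0.04,0,0.0007],[0,0,0]],
  [[0.04,0,0],[0,0,0]],
  [[0.025,0,0],[0,0,0]],
  [[0.015,0,0],[0,0,0]],
  [[0.009,0,0],[0,0,0]],
  [[0.005,0,0],[0,0,0]],
  [[0,0,0],[0,0,0]],
  [[0,0,0],[0,0,0]],
])

```text
time: 11.85
tool_pos: [0.5649, -0.176, 0.0043]
ee_rot: [152.9, 89.9, -27.1]
contact_force: [0.8, 0.4, -0.1]
grip_width: 0.999
```

arm_command([
  [[0,0,0],[0,0,0]],
  [[0,0,0],[0,0,0]],
  [[0,0,0],[0,0,0]],
  [[0,0,0],[0,0,0]],
  [[0,0,0],[0,0,0]],
  [[0,0,0],[0,0,0]],
  [[0,0,0],[0,0,0]],
  [[0,0,0],[0,0,0]],
  [[0,0,0],[0,0,0]],
  [[0,0,0],[0,0,0]],
], fingers=1, grip_force=50)

```text
time: 12.85
tool_pos: [0.5645, -0.176, 0.0042]
ee_rot: [161.0, 89.9, -19.0]
contact_force: [-1.3, 0.5, 5.9]
grip_width: 0.47
```

arm_command([
  [[-0.01,0,0],[0,0,0]],
  [[-0.02,0,0],[0,0,0]],
  [[-0.03,0,0],[0,0,0]],
  [[-0.03,0,0],[0,0,0]],
  [[-0.03,0,0],[0,0,0]],
  [[-0.02,0,0],[0,0,0]],
  [[0,0,0],[0,0,0]],
  [[0,0,0],[0,0,0]],
])

```text
time: 13.65
tool_pos: [0.564, -0.1758, 0.1433]
ee_rot: [147.2, 90.0, -32.8]
contact_force: [-0.8, -1.2, -1.7]
grip_width: 0.466
```

Run:
```python
from h import *
plan(.4735,.0277,.144,(0,1))
c=snap('wrist','w5.png')
```

```text
t 13.65 pos [ 0.564  -0.1758  0.1433] w 0.465853684315175 F [-0.8 -1.2 -1.7] q6 61.9
R [[0.0, 0.0, -1.0], [-0.0, -1.0, -0.0], [-1.0, 0.0, -0.0]]
turn deg [ 0.00404588 -0.0144391  -0.00931131] norm [ 2.24770941e-05 -8.02172163e-05 -5.17294845e-05]
shift after turn [-0.0007 -0.2035  0.0905]
```

View pics/w5.png

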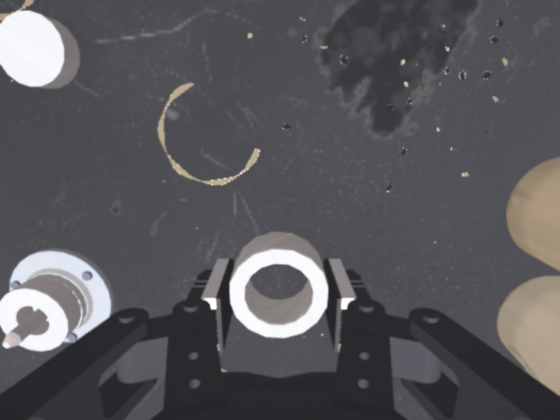

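The wrist view shows the narrow ring held level at about (279,290), and the wide ring on the stand at left. I'll move over the stand and lower it.

arm_command([
  [[0,-0.034,0.0151],[0,0,0]],
  [[0,-0.034,0.0151],[0,0,0]],
  [[0,-0.034,0.0151],[0,0,0]],
  [[0,-0.034,0.0151],[0,0,0]],
  [[0,-0.034,0.0151],[0,0,0]],
  [[0,-0.0335,0.015],[0,0,0]],
  [[0,0,0],[0,0,0]],
  [[0,0,0],[0,0,0]],
  [[0,0,0],[0,0,0]],
])

```text
time: 14.6
tool_pos: [0.4738, 0.0271, 0.1426]
ee_rot: [8.7, 89.9, -171.3]
contact_force: [0.0, 0.0, -0.8]
grip_width: 0.465
```

arm_command([
  [[0.015,0,0],[0,0,0]],
  [[0.015,0,0],[0,0,0]],
  [[0.015,0,0],[0,0,0]],
  [[0.01,0,0],[0,0,0]],
  [[0.01,0,0],[0,0,0]],
  [[0.01,0,0],[0,0,0]],
  [[0.008,0,0],[0,0,0]],
  [[0.005,0,0],[0,0,0]],
  [[0.002,0,0],[0,0,0]],
  [[0,0,0],[0,0,0]],
  [[0,0,0],[0,0,0]],
])

```text
time: 15.7
tool_pos: [0.474, 0.0276, 0.0536]
ee_rot: [168.8, 90.0, -11.2]
contact_force: [0.1, -0.7, -1.7]
grip_width: 0.473
```

arm_command([
  [[0.0015,0,0],[0,0,0]],
  [[0.001,0,0],[0,0,0]],
  [[0.001,0,0],[0,0,0]],
  [[0,0,0],[0,0,0]],
  [[0,0,0],[0,0,0]],
])

```text
time: 16.2
tool_pos: [0.4738, 0.0276, 0.0502]
ee_rot: [171.4, 90.0, -8.6]
contact_force: [-1.6, -0.0, 5.1]
grip_width: 0.465
```

arm_command([
  [[0,0,0],[0,0,0]],
  [[0,0,0],[0,0,0]],
  [[0,0,0],[0,0,0]],
  [[0,0,0],[0,0,0]],
  [[0,0,0],[0,0,0]],
  [[0,0,0],[0,0,0]],
  [[0,0,0],[0,0,0]],
], fingers=-1)

```text
time: 16.9
tool_pos: [0.4737, 0.0276, 0.0498]
ee_rot: [-21.1, 90.0, 158.9]
contact_force: [-0.9, -0.6, 1.2]
grip_width: 1.0
```

arm_command([
  [[-0.01,0,0],[0,0,0]],
  [[-0.02,0,0],[0,0,0]],
  [[-0.03,0,0],[0,0,0]],
  [[-0.03,0,0],[0,0,0]],
  [[-0.03,0,0],[0,0,0]],
  [[0,0.03,0],[0,0,0]],
  [[0,0.04,0],[0,0,0]],
  [[0,0.04,0],[0,0,0]],
  [[0,0.04,0],[0,0,0]],
  [[0,0.04,0],[0,0,0]],
  [[0,0.04,0],[0,0,0]],
  [[0,0,0],[0,0,0]],
  [[0,0,0],[0,0,0]],
])

```text
time: 18.2
tool_pos: [0.4735, -0.203, 0.1702]
ee_rot: [-92.8, 90.0, 87.1]
contact_force: [0.2, 0.2, -0.3]
grip_width: 1.001
```

Run:
```python
from h import *
t=snap('top','t6.png');s=snap('side','s6.png')
print('disc',fit(t,(304,163),cyl(.052),20))
k=np.hstack([cv2.resize(t['frame'][210:300,250:340],(400,400)),cv2.resize(s['frame'][170:270,180:280],(400,400))])
cv2.imwrite('pics/m6.png',k[:,:,::-1])
```

```text
disc (array([0.68337135, 0.0036485 ]), 424.0, 429.375, 132.0)
```

View pics/m6.png

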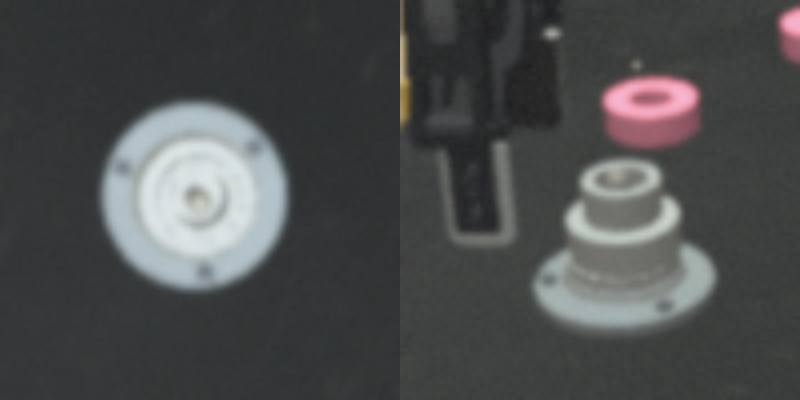

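The side crop shows both rings flat and stacked on the seat, and the top crop shows them concentric with the spindle at about (198,200). The gripper is well clear, and the disc hasn't moved.

```bash
python3 -c "
from bench import job
print(job.sign_off())"
```

```text
the job is handed in; nothing more can be done
None
```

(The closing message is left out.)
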